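# Loosen the coffee grinder's left-hand burr nut

## Robot

A 6-joint arm with a two-finger parallel gripper is mounted at the origin on a cart in front of the work surface, level with it; the furniture and walls round the work are solid. World frame = base frame: x ahead of the robot, y to its left, z up, the work surface at z = 0. Lengths are in m, angles in rad, forces in N, time in s.
With the tool pointing down it reaches from about 0.35 to 0.85 m from the base axis. Payload 8.1 kg.
Tool frame: the origin (TCP) lies on the centre line of the jaws, within the pads' length; the fingertips stand 25 mm ahead of it and the grasp point (between the pads) lies 6 mm ahead of it; z points along the fingers, y is the line along which they close (so a half turn about z gives the same grasp; the last joint's range is limited). The gripper opens to 93 mm and grips with 3 to 60 N. Pads are 15 mm wide; open, the fingers measure 128 mm over their backs; the gripper's body (75 mm by 188 mm) begins 65 mm behind the grasp point.
Start: joints at [-1.406, 0.13, 1.488, -0, 1.523, -0.085], TCP at [0.148, -0.581, 0.206] pointing down, gripper open.
Joint ranges: [-2.96, 2.96], [-0.89, 2.26], [0.02, 2.5], [-1.34, 4.48], [0, 2.73], [-2.66, 2.66]. Speed limits (rad/s): [2.39, 2.39, 2.79, 3.14, 3.14, 3.14].

## Interface

Orientations are given as a unit quaternion [x, y, z, w].
In Python, from workcell import * gives the robot as it stands. The module is installed in compiled form; this text tells all that it offers.
- The arm moves only by the shell command python3 -m handwheel 'ROWS'. ROWS is JSON, a list of rows, each an object with "delta_pos": the shift along the world's x, y, z in units of 25 mm (1.0 is 25 mm), a list of three; "rot": the turn, a rotation vector about the world's x, y, z in units of 8 degrees (1.0 is 8 degrees), a list of three; "gripper": the finger opening in mm, from 0 to 93. In form: [{"delta_pos": [tx, ty, tz], "rot": [wx, wy, wz], "gripper": gripper}, ...]. A call has 1 to 10 rows; each row is the pose to reach, as a shift and turn from the pose commanded when the call began; what a row does not reach only later rows make up. A row lasts 1/10 s, in which the tool goes at most 50 mm and 8.59 degrees, less where a joint would pass 70% of its speed; a pose out of reach is approached as far as the arm can. A call with a gripper value outside its range is refused whole. The fingers move at their own pace and stop on an object; the grip force is fixed at half the most. Time passes only in rows, so rows that repeat a pose let the fingers close. It gives the time, the measured TCP pose, the force, the opening and the grip force at its end, in the units of the state.
- read_state(): the state, without advancing time (a new reading comes with each control period).
- read_camera(name): name is "side" or "top"; returns the picture (480x640x3 uint8, blue, green, red); there is no depth.
- camera_info(name): a dict with "K" (3x3 intrinsics, pixels), "camera_from_world" (4x4, takes a point from world to camera coordinates). Camera axes: x right, y down, z forward; pixel columns grow to the right and rows downward; lengths in m; the calibration is good to about 2 mm. A picture is of the moment at which its call begins. camera_info takes no time and is no camera call.
- finish_job(): hands the job in; it is judged then, once.
The state is a dict: "t": time; "joint_pos": joint angles; "joint_vel": joint speeds; "effort": joint torques, N m; "tcp_pos": TCP position; "orientation": TCP orientation; "contact_force": force on the tool from outside, world axes, zero at the start; "torque": the same for the moment, N m; "grip_width": finger opening in m; "gripper_force": force on a finger pad.
Only numpy, scipy, OpenCV 4.12 (cv2) and the standard library are available. Lean on these libraries where they do the work, as an engineer would, in place of code of your own. Each camera call takes 0.05 s, during which the arm holds its last target. There are 200 camera calls.

## Task

The coffee grinder is open for cleaning: loosen the brass nut that holds its burr. It has a left-hand thread, so it undoes clockwise seen from above; turn it until it stops and never tighten it further. Leave the black nut on the white chopper base as it is, then let go.

Things in the scene. Friction and masses are not known exactly. Their poses are not given: they have to be found in the camera images.
- burr_nut (a joint): Turn of the brass nut, rad. Grows as it is turned CLOCKWISE seen from above (left-hand thread), which loosens it. Starts tight at 0 to 0.12; a stop at 1.35, where it is loose but stays on its stud. Counter-clockwise tightens it (below 0). Takes about 0.06 N m, stays where it is left, and rises 3 mm per rad.
- burr_nut_grip (a point): Middle of the brass nut's grip bar, on its turning axis (z, up). Bar: 56 mm long (point x), 14 thick (point y), 26 high, top 11 above this point. A 38 mm washer's top is 23 mm below it, the flat steel top (94 mm wide) 28 mm; nothing near is higher. On the coffee grinder: red, square, 116 mm wide, 98 high, fixed, left or right of the sink (the chopper on the other side).
- blade_nut (a joint): Turn of the black nut on the chopper base, rad, counter-clockwise from above positive, 0 at the start; it turns as easily as the brass one and is to be left alone.
- blade_nut_grip (a point): Middle of the grip bar of the black nut on the white round chopper base (116 mm across, 98 mm high, does not move). The nut has the same shape, size and axes as the brass one. To be left alone. Between the two machines lies the sink with a tall tap behind it (x 0.65 to 0.92 m, y about 0, 0.41 m high), and a wall cabinet hangs at the back left (x over 0.64, z over 0.57): cross near the worktop's front edge.

How it is judged:
At the end, for the whole second after the job is handed in: The brass nut stands loosened at more than 1.05 rad (60 degrees) clockwise, at rest, and the black nut is within 0.15 rad of its start (value of joint burr_nut above 1.05 rad and velocity of joint burr_nut between -0.1 and 0.1 rad/s and value of joint blade_nut between -0.15 and 0.15 rad); the robot touches nothing.
It fails at once if the brass nut is tightened: turned counter-clockwise by more than 0.15 rad past tight (value of joint burr_nut below -0.15 rad).
It fails at once if the black nut of the chopper is turned by more than 0.15 rad (value of joint blade_nut above 0.15 rad or value of joint blade_nut below -0.15 rad).
It also fails if it takes over 35 s, if anything falls off the work surface, if the arm or the gripper's body presses on something with over 40 N, if the wrist force passes 120 N, or if a joint passes its speed limit or range.

## Working session

There is one attempt and no reset: what is moved stays moved. The work goes in short steps, Python scripts to look and compute and a shell command to move; the robot and the scene stay as the last step left them, time stands still between calls to the robot, and variables do not carry over. Pictures are saved under pics/ and viewed, at most 10 in all, crops included, and the job is handed in when it is done.

```bash
mkdir -p pics; python3 - <<'E'
from workcell import *
import cv2,numpy as np
for n in("top","side"):
    im=read_camera(n); cv2.imwrite(f"pics/{n}0.png",im)
    c=camera_info(n); print(n,np.round(c["K"],1).tolist(),np.round(c["camera_from_world"],3).tolist())
s=read_state();print(s["t"],s["tcp_pos"],s["orientation"],s["contact_force"])
E
```

```text
top [[535.4, 0.0, 315.3], [0.0, 535.4, 246.7], [0.0, 0.0, 1.0]] [[-0.494, -0.869, -0.011, 0.249], [-0.806, 0.462, -0.369, 0.434], [0.326, -0.174, -0.929, 1.424], [0.0, 0.0, 0.0, 1.0]]
side [[434.7, 0.0, 317.1], [0.0, 434.7, 237.9], [0.0, 0.0, 1.0]] [[-0.957, -0.29, -0.013, 0.49], [-0.18, 0.628, -0.757, 0.204], [0.228, -0.722, -0.653, 0.995], [0.0, 0.0, 0.0, 1.0]]
0.1 [ 0.14826991 -0.58086686  0.20461554] [ 9.92207622e-01  1.24592890e-01 -3.40745100e-05 -8.03892444e-04] [-1.03911758 -0.43232686  0.60627823]
```

View pics/top0.png

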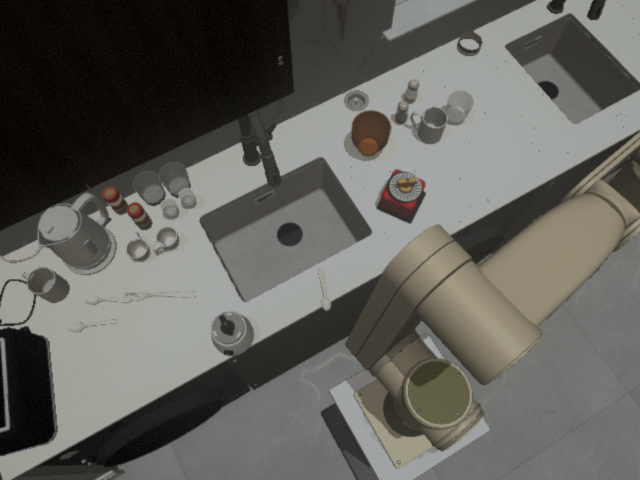

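View pics/side0.png

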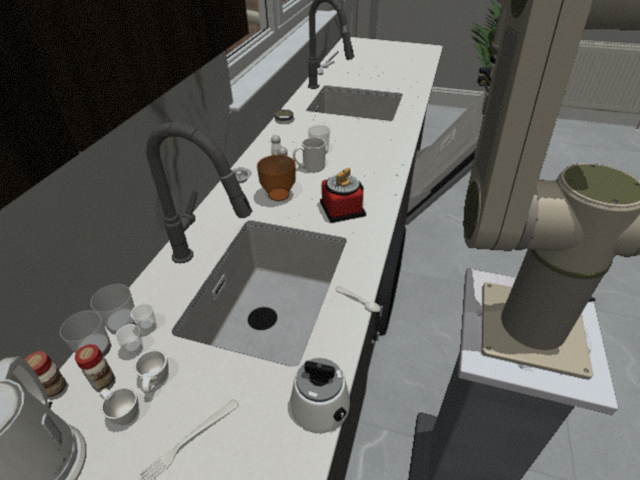

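The top picture shows the red grinder with its brass nut at about (405,186), right of the sink. The chopper with its black nut is at (229,325), on the left. In the side picture the brass nut is near (344,177). I'll enlarge both crops to get the bar's position and direction.

```bash
python3 - <<'E'
import cv2,numpy as np
a=cv2.imread("pics/top0.png")[160:230,370:440]; b=cv2.imread("pics/side0.png")[160:230,310:380]
o=[cv2.resize(x,(400,400),interpolation=cv2.INTER_CUBIC) for x in(a,b)]
cv2.imwrite("pics/crop0.png",np.hstack(o))
E
```

```text
(no output)
```

View pics/crop0.png

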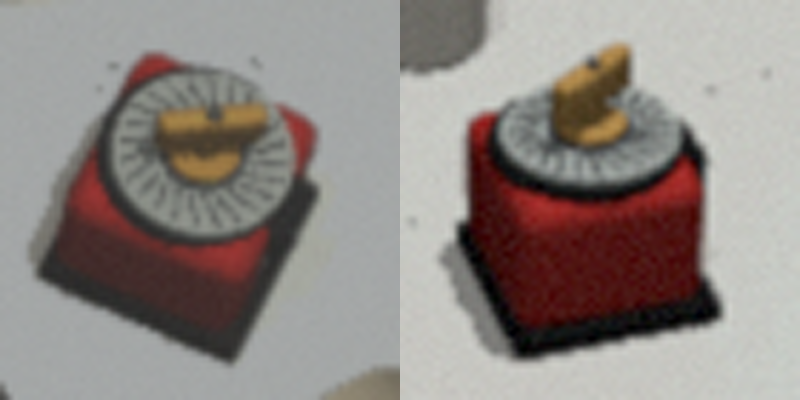

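```bash
cat > h.py <<'E'
from workcell import *
import numpy as np
def P(n,X):
    c=camera_info(n);M=np.array(c["camera_from_world"]);p=np.atleast_2d(X)@M[:3,:3].T+M[:3,3]
    q=p@np.array(c["K"]).T;return q[:,:2]/q[:,2:]
def at_z(n,uv,z):
    c=camera_info(n);M=np.array(c["camera_from_world"]);R=M[:3,:3]
    o=-R.T@M[:3,3];d=R.T@np.linalg.solve(np.array(c["K"]),[*uv,1]);return o+d*(z-o[2])/d[2]
E
python3 - <<'E'
from h import *
from scipy.optimize import least_squares
k=400/70
T=lambda u,v:((u+.5)/k-.5+370,(v+.5)/k-.5+160)
S=lambda u,v:((u-400+.5)/k-.5+310,(v+.5)/k-.5+160)
obs={"top":[T(214,112),T(200,155)],"side":[S(593,61),S(592,130)]}
for i in(0,1):
    r=least_squares(lambda X:np.r_[P("top",X)[0]-obs["top"][i],P("side",X)[0]-obs["side"][i]],[.5,-.3,.13])
    print(np.round(r.x,4),np.round(r.fun,2))
for n,e in(("top",[T(158,119),T(268,112)]),("side",[S(566,80),S(622,50)])):
    a,b=[at_z(n,p,.137) for p in e];d=b-a
    print(n,a,b,np.linalg.norm(d),np.degrees(np.arctan2(d[1],d[0])))
    print(at_z(n,obs[n][0],.137),at_z(n,obs[n][1],.098))
E
```

```text
[ 0.5286 -0.3167  0.1398] [ 0.29  0.58 -0.59 -0.3 ]
[ 0.5271 -0.314   0.1002] [ 0.23  0.47 -0.47 -0.24]
top [ 0.54228338 -0.29188093  0.137     ] [ 0.51828252 -0.34147053  0.137     ] 0.05509237418046621 -115.8265092383221
[ 0.53169407 -0.31818498  0.137     ] [ 0.52955615 -0.31517725  0.098     ]
side [ 0.53628223 -0.29912091  0.137     ] [ 0.51604195 -0.33412467  0.137     ] 0.040434295363804884 -120.03784622399793
[ 0.52766075 -0.32000052  0.137     ] [ 0.52623339 -0.31644095  0.098     ]
```

```bash
python3 - <<'E'
from h import *
import cv2
from scipy.optimize import differential_evolution as DE
k=6;W=70
org={"top":(370,160),"side":(310,160)};mask={};ims={}
for n,(u,v) in org.items():
    c=cv2.resize(cv2.imread(f"pics/{n}0.png")[v:v+W,u:u+W],None,fx=k,fy=k,interpolation=cv2.INTER_CUBIC)
    h=cv2.cvtColor(c,cv2.COLOR_BGR2HSV);ims[n]=c
    mask[n]=cv2.inRange(h,(9,90,50),(30,255,255))
a=np.linspace(0,2*np.pi,24)
def geo(p):
    x,y,z,t=p;c,s=np.cos(t),np.sin(t)
    box=np.array([[i*.028,j*.007,l] for i in(-1,1) for j in(-1,1) for l in(-.015,.011)])
    dk=np.vstack([np.c_[.019*np.cos(a),.019*np.sin(a),0*a+l] for l in(-.023,-.028)])
    R=np.array([[c,-s,0],[s,c,0],[0,0,1]]);return [g@R.T+[x,y,z] for g in(box,dk)]
def draw(n,p):
    m=np.zeros((W*k,W*k),np.uint8)
    for g in geo(p):
        q=(P(n,g)-org[n]+.5)*k-.5
        cv2.fillConvexPoly(m,cv2.convexHull(np.round(q).astype(np.int32)),255)
    return m
def cost(p,ns=("top","side")):
    return sum(1-np.sum((draw(n,p)>0)&(mask[n]>0))/np.sum((draw(n,p)>0)|(mask[n]>0)) for n in ns)
for ns in(("top","side"),("top",),("side",)):
    r=DE(cost,[(.515,.545),(-.335,-.30),(.124,.130),(np.radians(40),np.radians(85))],args=(ns,),seed=1,maxiter=40,popsize=10,polish=False)
    print(ns,np.round(r.x,4),np.degrees(r.x[3]),r.fun)
    if len(ns)==2:
        o=[]
        for n in ns:
            c=ims[n].copy();cs,_=cv2.findContours(draw(n,r.x),0,2);cv2.drawContours(c,cs,-1,(255,0,0),1)
            cs,_=cv2.findContours(mask[n],0,2);cv2.drawContours(c,cs,-1,(0,255,0),1);o.append(c)
        cv2.imwrite("pics/fit0.png",cv2.resize(np.hstack(o),(800,400)))
s=read_state()
from scipy.spatial.transform import Rotation as Ro
print(np.round(Ro.from_quat(s["orientation"]).as_matrix(),3))
E
```

```text
Traceback (most recent call last):
  File "h.py", line 4, in P
    c=camera_info(n);M=np.array(c["camera_from_world"]);p=np.atleast_2d(X)@M[:3,:3].T+M[:3,3]
ValueError: time passes only in moves, steps and waits
```

```bash
cat > h.py <<'E'
from workcell import *
import numpy as np, cv2
from functools import lru_cache
from scipy.spatial.transform import Rotation as Ro
from scipy.optimize import differential_evolution as DE
@lru_cache
def ci(n):
    c=camera_info(n);return np.array(c["camera_from_world"]),np.array(c["K"])
def P(n,X):
    M,K=ci(n);q=(np.atleast_2d(X)@M[:3,:3].T+M[:3,3])@K.T;return q[:,:2]/q[:,2:]
k=6;W=70;org={"top":(370,160),"side":(310,160)}
a=np.linspace(0,2*np.pi,24)
def geo(p):
    x,y,z,t=p
    box=np.array([[i*.028,j*.007,l] for i in(-1,1) for j in(-1,1) for l in(-.015,.011)])
    dk=np.vstack([np.c_[.019*np.cos(a),.019*np.sin(a),0*a+l] for l in(-.023,-.028)])
    return [g@Ro.from_rotvec([0,0,t]).as_matrix().T+[x,y,z] for g in(box,dk)]
def draw(n,p):
    m=np.zeros((W*k,W*k),np.uint8)
    for g in geo(p):
        q=(P(n,g)-org[n]+.5)*k-.5
        cv2.fillConvexPoly(m,cv2.convexHull(np.round(q).astype(np.int32)),255)
    return m
def fit(pics,bounds,out=None):
    mask={};ims={}
    for n,im in pics.items():
        u,v=org[n];c=cv2.resize(im[v:v+W,u:u+W],None,fx=k,fy=k,interpolation=cv2.INTER_CUBIC)
        ims[n]=c;mask[n]=cv2.inRange(cv2.cvtColor(c,cv2.COLOR_BGR2HSV),(9,90,50),(30,255,255))
    def cost(p):
        f=0
        for n in pics:
            d=draw(n,p)>0;f+=1-np.sum(d&(mask[n]>0))/np.sum(d|(mask[n]>0))
        return f
    r=DE(cost,bounds,seed=1,maxiter=40,popsize=10,polish=False)
    print(list(pics),np.round(r.x,4),np.degrees(r.x[3]).round(1),round(r.fun,3))
    if out:
        o=[]
        for n in pics:
            c=ims[n].copy()
            for m,col in((draw(n,r.x),(255,0,0)),(mask[n],(0,255,0))):
                cv2.drawContours(c,cv2.findContours(m,0,2)[0],-1,col,1)
            o.append(c)
        cv2.imwrite(out,cv2.resize(np.hstack(o),(400*len(o),400)))
    return r.x
E
python3 - <<'E'
from h import *
pics={n:cv2.imread(f"pics/{n}0.png") for n in org}
B=[(.515,.545),(-.335,-.30),(.124,.130),(np.radians(40),np.radians(85))]
fit(pics,B,"pics/fit0.png")
for n in pics: fit({n:pics[n]},B)
s=read_state();print(s["t"]);print(np.round(Ro.from_quat(s["orientation"]).as_matrix(),3))
E
```

```text
['top', 'side'] [ 0.5287 -0.3196  0.1265  1.366 ] 78.3 0.539
['top'] [ 0.5316 -0.318   0.1263  1.4335] 82.1 0.309
['side'] [ 0.5287 -0.3217  0.1249  1.3833] 79.3 0.188
0.1
[[ 0.969  0.247 -0.   ]
 [ 0.247 -0.969  0.002]
 [ 0.    -0.002 -1.   ]]
```

View pics/fit0.png

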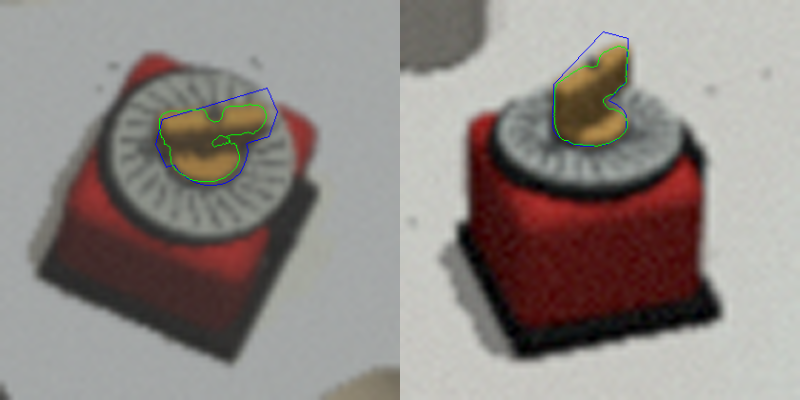

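The silhouette fit misses: the blue outline overshoots the brass at the upper right, so it is off in yaw. I'll overlay box wireframes at several yaws instead.

```bash
python3 - <<'E'
from h import *
from itertools import combinations
rows=[]
B=lambda t:[(.52,.54),(-.33,-.305),(.1255,.1265),(np.radians(t)-.001,np.radians(t)+.001)]
pics={n:cv2.imread(f"pics/{n}0.png") for n in org}
for n,(u,v,w) in {"top":(391,171,30),"side":(328,160,30)}.items():
    r=[]
    for t in(58,64,70):
        f=10;c=cv2.resize(pics[n][v:v+w,u:u+w],None,fx=f,fy=f,interpolation=cv2.INTER_CUBIC)
        p=(.5290,-.3175,.126,np.radians(t))
        q=(P(n,geo(p)[0])-(u,v)+.5)*f-.5
        if t!=58 or 1:
            g=geo(p)[0]
            for i,j in combinations(range(8),2):
                if bin(i^j).count("1")==1: cv2.line(c,tuple(map(int,q[i])),tuple(map(int,q[j])),(255,0,0),1)
        r.append(c[:, :266])
    rows.append(np.hstack(r))
cv2.imwrite("pics/wire0.png",np.vstack(rows))
E
```

```text
(no output)
```

View pics/wire0.png

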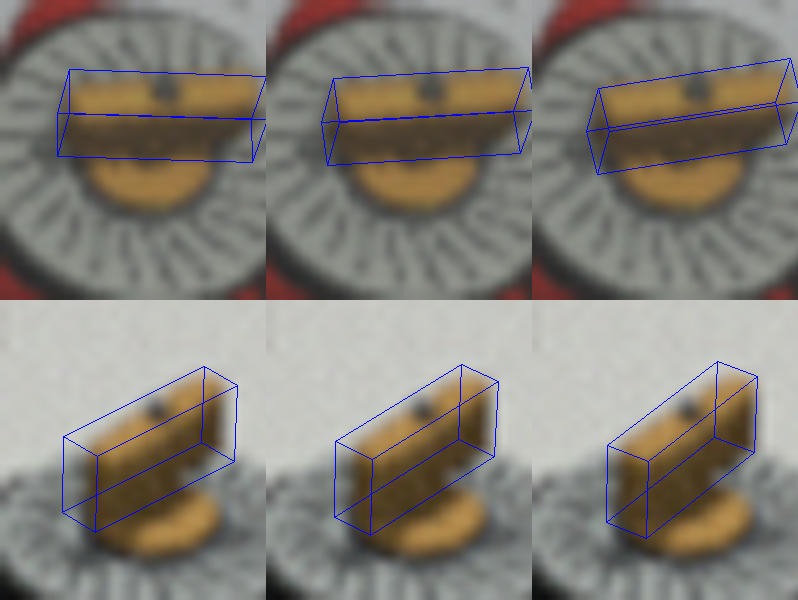

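The wireframe matches the bar at a yaw of about 65° and a centre of about (0.528, -0.318, 0.126), good to 1–2 mm. The stud dot agrees in both views. I'll hover above it with the jaws closing at about -27°, then check.

```bash
python3 -m handwheel '[{"delta_pos":[0.6,0.4,0.2],"rot":[0,0,0.25],"gripper":93},{"delta_pos":[1.8,1.2,0.4],"rot":[0,0,0.75],"gripper":93},{"delta_pos":[3.3,2.2,0.4],"rot":[0,0,1.3],"gripper":93},{"delta_pos":[4.8,3.3,0.4],"rot":[0,0,1.9],"gripper":93},{"delta_pos":[6.3,4.4,0.4],"rot":[0,0,2.5],"gripper":93},{"delta_pos":[7.8,5.4,0.4],"rot":[0,0,3.1],"gripper":93},{"delta_pos":[9.3,6.4,0.4],"rot":[0,0,3.7],"gripper":93},{"delta_pos":[10.8,7.4,0.4],"rot":[0,0,4.3],"gripper":93},{"delta_pos":[12,8.3,0.4],"rot":[0,0,4.8],"gripper":93},{"delta_pos":[12.6,8.7,0.4],"rot":[0,0,5.1],"gripper":93}]'
python3 -m handwheel '[{"delta_pos":[0.8,0.5,0],"rot":[0,0,0.3],"gripper":93},{"delta_pos":[1.6,1.1,0],"rot":[0,0,0.6],"gripper":93},{"delta_pos":[2.3,1.6,0],"rot":[0,0,0.8],"gripper":93},{"delta_pos":[2.6,1.8,0],"rot":[0,0,1.0],"gripper":93},{"delta_pos":[2.6,1.8,0],"rot":[0,0,1.0],"gripper":93},{"delta_pos":[2.6,1.8,0],"rot":[0,0,1.0],"gripper":93}]'
python3 - <<'E'
from h import *
s=read_state();R=Ro.from_quat(s["orientation"]).as_matrix()
print(s["t"],s["tcp_pos"],np.degrees(np.arctan2(R[1,1],R[0,1])),s["joint_pos"].round(2) if hasattr(s["joint_pos"],"round") else s["joint_pos"])
o=[]
for n,(u,v) in {"top":(350,130),"side":(290,120)}.items():
    im=read_camera(n);cv2.imwrite(f"pics/{n}1.png",im);o.append(cv2.resize(im[v:v+100,u:u+100],(400,400),interpolation=cv2.INTER_CUBIC))
cv2.imwrite("pics/hover.png",np.hstack(o))
E
```

```text
t: 1.1
tcp_pos: [0.4661, -0.3603, 0.2157]
orientation: [0.885, 0.466, 0.001, -0.0]
contact_force: [-0.7, -1.1, -0.7]
grip_width: 0.093
gripper_force: 0.0
t: 1.7
tcp_pos: [0.5279, -0.3189, 0.2155]
orientation: [0.852, 0.523, -0.0, -0.0]
contact_force: [-0.3, 0.6, -0.1]
grip_width: 0.0929
gripper_force: 0.0
1.7 [ 0.52793745 -0.31890762  0.21549042] -26.884201091201454 [-0.63  0.17  1.42 -0.    1.55 -0.16]
```

View pics/hover.png

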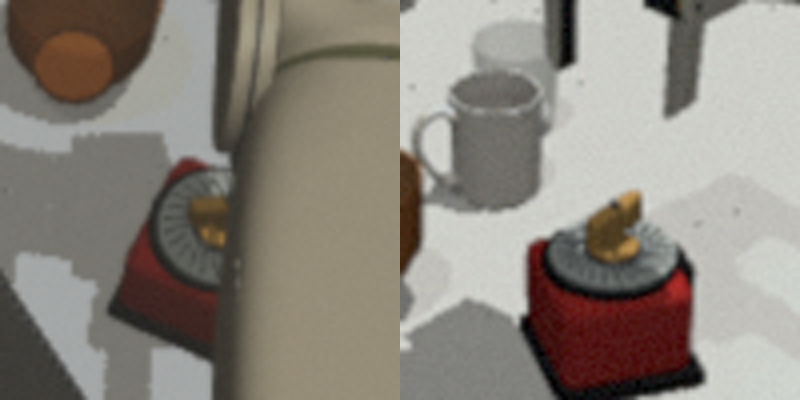

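In the side view the open fingers, at about (560,60) and (680,110), straddle the bar at (613,215) symmetrically. I'll go down to TCP z of about 0.136 and check forces before closing.

```bash
python3 -m handwheel '[{"delta_pos":[0,0,-0.5],"rot":[0,0,0],"gripper":93},{"delta_pos":[0,0,-1.2],"rot":[0,0,0],"gripper":93},{"delta_pos":[0,0,-1.9],"rot":[0,0,0],"gripper":93},{"delta_pos":[0,0,-2.5],"rot":[0,0,0],"gripper":93},{"delta_pos":[0,0,-2.9],"rot":[0,0,0],"gripper":93},{"delta_pos":[0,0,-3.1],"rot":[0,0,0],"gripper":93},{"delta_pos":[0,0,-3.2],"rot":[0,0,0],"gripper":70},{"delta_pos":[0,0,-3.2],"rot":[0,0,0],"gripper":50}]'
python3 -m handwheel '[{"delta_pos":[0,0,0],"rot":[0,0,0],"gripper":30},{"delta_pos":[0,0,0],"rot":[0,0,0],"gripper":26},{"delta_pos":[0,0,0],"rot":[0,0,0],"gripper":22},{"delta_pos":[0,0,0],"rot":[0,0,0],"gripper":18},{"delta_pos":[0,0,0],"rot":[0,0,0],"gripper":14},{"delta_pos":[0,0,0],"rot":[0,0,0],"gripper":10},{"delta_pos":[0,0,0],"rot":[0,0,0],"gripper":8},{"delta_pos":[0,0,0],"rot":[0,0,0],"gripper":8}]'
python3 -c "
from h import *
s=read_state();print(s['contact_force'],s['torque'])"
```

```text
t: 2.6
tcp_pos: [0.5285, -0.319, 0.1357]
orientation: [0.852, 0.523, 0.0, 0.0]
contact_force: [0.5, -0.5, -0.1]
grip_width: 0.081
gripper_force: 0.0
t: 3.4
tcp_pos: [0.5283, -0.3188, 0.1355]
orientation: [0.852, 0.523, -0.0, -0.0]
contact_force: [-0.1, 0.4, -0.2]
grip_width: 0.0176
gripper_force: 0.0
[-0.14231477  0.44852267 -0.19852867] [-0.0367159  -0.00140346 -0.07596833]
```

```bash
python3 -m handwheel '[{"delta_pos":[0,0,0],"rot":[0,0,0],"gripper":8},{"delta_pos":[0,0,0],"rot":[0,0,0],"gripper":8},{"delta_pos":[0,0,0],"rot":[0,0,0],"gripper":5},{"delta_pos":[0,0,0],"rot":[0,0,0],"gripper":5}]'
python3 -c "
from h import *
s=read_state();print(s['contact_force'],s['torque'])"
```

```text
t: 3.8
tcp_pos: [0.5283, -0.3189, 0.1355]
orientation: [0.852, 0.523, -0.0, -0.0]
contact_force: [-0.3, 1.0, -0.8]
grip_width: 0.0051
gripper_force: 0.0
[-0.28026427  0.95229901 -0.82559239] [-0.01897107 -0.04193781 -0.0225282 ]
```

The fingers closed to 5 mm on nothing, so the bar isn't between the pads. I'll take another look.

```bash
python3 - <<'E'
from h import *
o=[]
for n,(u,v) in {"top":(350,130),"side":(290,120)}.items():
    im=read_camera(n);cv2.imwrite(f"pics/{n}2.png",im);o.append(cv2.resize(im[v:v+100,u:u+100],(400,400),interpolation=cv2.INTER_CUBIC))
cv2.imwrite("pics/closed.png",np.hstack(o))
s=read_state();R=Ro.from_quat(s["orientation"]).as_matrix()
for d in (0,.006,.025): print(d,P("side",s["tcp_pos"]+R[:,2]*d).round(1),P("top",s["tcp_pos"]+R[:,2]*d).round(1))
E
```

```text
0 [[343.  170.9]] [[407.8 180.2]]
0.006 [[343.  172.7]] [[407.5 181.3]]
0.025 [[342.8 178.2]] [[406.5 184.4]]
```

View pics/closed.png

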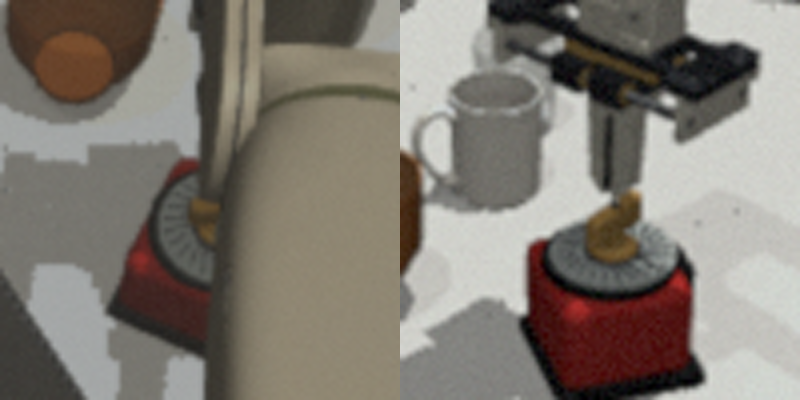

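```bash
python3 - <<'E'
from h import *
o=[]
for f,tz,gw in(("pics/side1.png",.2155,.093),("pics/side2.png",.1355,.0051)):
    t=np.radians(-26.9);y=np.array([np.cos(t),np.sin(t),0]);x=np.array([y[1],-y[0],0])
    c=cv2.resize(cv2.imread(f)[110:210,290:390],(400,400),interpolation=cv2.INTER_CUBIC)
    for sgn in(-1,1):
        for h in(-.059,.025):
            B=[np.array([.5283,-.3189,tz-h])+sgn*y*(gw/2+e)+x*w for e,w in((0,-.0075),(0,.0075),(.0175,.0075),(.0175,-.0075))]
            q=((P("side",B)-(290,110)+.5)*4-.5).astype(int)
            cv2.polylines(c,[q.reshape(-1,1,2)],True,(255,0,0) if h>0 else (0,255,0),1)
    q=((P("side",[.5285,-.318,.137])-(290,110)+.5)*4).astype(int)[0];cv2.circle(c,tuple(map(int,q)),3,(0,0,255),-1)
    o.append(c)
cv2.imwrite("pics/chk.png",np.hstack(o))
E
```

```text
(no output)
```

View pics/chk.png

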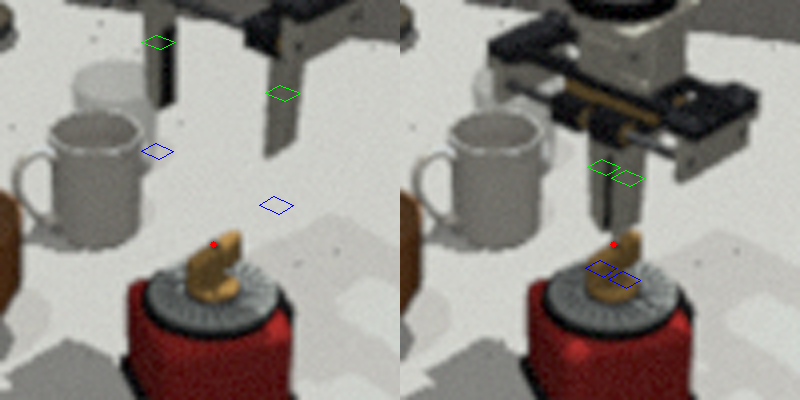

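The whole gripper shows about 11 px (roughly 35 mm) above where the reported TCP should put it, at both heights. The nut's height and the base both match the calibration. So the tips are most likely about 35 mm higher than reported and above the bar. I'll open up and go down in small steps, watching the force. Passing reported tip z = 0.098 with no contact would confirm it.

```bash
python3 -m handwheel '[{"delta_pos":[0,0,0],"rot":[0,0,0],"gripper":60},{"delta_pos":[0,0,0],"rot":[0,0,0],"gripper":60},{"delta_pos":[0,0,0],"rot":[0,0,0],"gripper":60},{"delta_pos":[0,0,0],"rot":[0,0,0],"gripper":60},{"delta_pos":[0,0,0],"rot":[0,0,0],"gripper":60},{"delta_pos":[0,0,0],"rot":[0,0,0],"gripper":60},{"delta_pos":[0,0,-0.1],"rot":[0,0,0],"gripper":60},{"delta_pos":[0,0,-0.2],"rot":[0,0,0],"gripper":60},{"delta_pos":[0,0,-0.3],"rot":[0,0,0],"gripper":60},{"delta_pos":[0,0,-0.4],"rot":[0,0,0],"gripper":60}]'
python3 -m handwheel '[{"delta_pos":[0,0,-0.05],"rot":[0,0,0],"gripper":60},{"delta_pos":[0,0,-0.1],"rot":[0,0,0],"gripper":60},{"delta_pos":[0,0,-0.15],"rot":[0,0,0],"gripper":60},{"delta_pos":[0,0,-0.2],"rot":[0,0,0],"gripper":60}]'
```

```text
t: 4.9
tcp_pos: [0.5283, -0.3188, 0.1251]
orientation: [0.852, 0.523, -0.0, -0.0]
contact_force: [0.2, -0.1, 0.6]
grip_width: 0.0601
gripper_force: 0.0
t: 5.3
tcp_pos: [0.5284, -0.3189, 0.1205]
orientation: [0.852, 0.523, 0.0, 0.0]
contact_force: [-1.1, -0.5, -0.4]
grip_width: 0.0597
gripper_force: 0.0
```

```bash
python3 - <<'E'
from h import *
im=read_camera("side");cv2.imwrite("pics/side3.png",im)
s=read_state();print(s["t"],s["tcp_pos"],s["contact_force"],s["grip_width"])
cv2.imwrite("pics/step.png",cv2.resize(im[130:200,300:380],(640,560),interpolation=cv2.INTER_CUBIC))
E
```

```text
5.35 [ 0.52827842 -0.31881951  0.12025537] [-0.05609151  0.04912442  0.31808401] 0.06020303368236153
```

View pics/step.png

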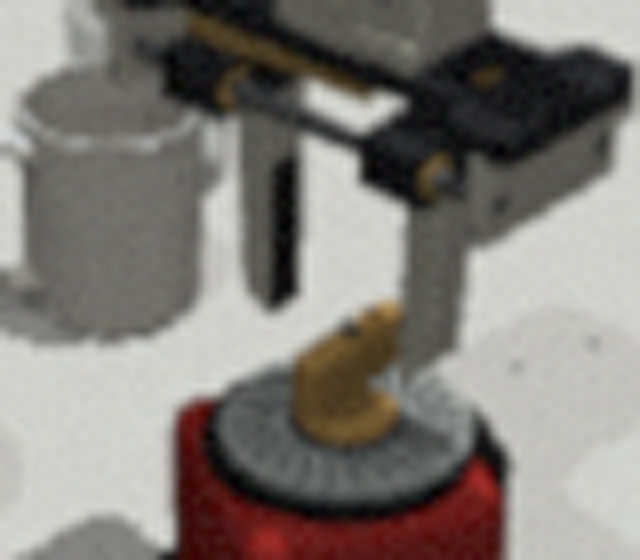

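The reported tip height is now 0.0953, below the steel top, with no contact force, so the fingers really are about 38 mm higher than reported. In the picture the tips at (275,305) and (430,380) straddle the bar at (350,350), level with its top. I'll go 20 mm further down in small steps.

```bash
python3 -m handwheel '[{"delta_pos":[0,0,-0.1],"rot":[0,0,0],"gripper":60},{"delta_pos":[0,0,-0.2],"rot":[0,0,0],"gripper":60},{"delta_pos":[0,0,-0.3],"rot":[0,0,0],"gripper":60},{"delta_pos":[0,0,-0.4],"rot":[0,0,0],"gripper":60},{"delta_pos":[0,0,-0.5],"rot":[0,0,0],"gripper":60}]'
python3 -m handwheel '[{"delta_pos":[0,0,-0.08],"rot":[0,0,0],"gripper":60},{"delta_pos":[0,0,-0.16],"rot":[0,0,0],"gripper":60},{"delta_pos":[0,0,-0.24],"rot":[0,0,0],"gripper":60},{"delta_pos":[0,0,-0.3],"rot":[0,0,0],"gripper":60},{"delta_pos":[0,0,-0.3],"rot":[0,0,0],"gripper":60}]'
python3 - <<'E'
from h import *
im=read_camera("side");cv2.imwrite("pics/side4.png",im)
s=read_state();print(s["t"],s["tcp_pos"],s["contact_force"],s["grip_width"])
t=np.radians(-26.9);y=np.array([np.cos(t),np.sin(t),0]);x=np.array([y[1],-y[0],0])
c=cv2.resize(im[130:200,300:380],(640,560),interpolation=cv2.INTER_CUBIC)
for dz,col in((.035,(255,0,0)),(.04,(0,255,0))):
  for sgn in(-1,1):
    B=[s["tcp_pos"]+[0,0,dz-.025]+sgn*y*(.03+e)+x*w for e,w in((0,-.0075),(0,.0075),(.0175,.0075),(.0175,-.0075))]
    cv2.polylines(c,[((P("side",B)-(300,130)+.5)*8-.5).astype(int).reshape(-1,1,2)],True,col,1)
cv2.imwrite("pics/step2.png",c)
E
```

```text
t: 5.85
tcp_pos: [0.5283, -0.3189, 0.1078]
orientation: [0.852, 0.523, -0.0, -0.0]
contact_force: [-0.2, 0.2, 0.0]
grip_width: 0.06
gripper_force: 0.0
t: 6.35
tcp_pos: [0.5282, -0.3188, 0.1002]
orientation: [0.852, 0.523, -0.0, -0.0]
contact_force: [-0.2, 0.3, 0.9]
grip_width: 0.0602
gripper_force: 0.0
6.4 [ 0.52828937 -0.31883784  0.10043264] [ 0.05762678 -0.38579981  0.68859334] 0.05998389496406768
```

View pics/step2.png

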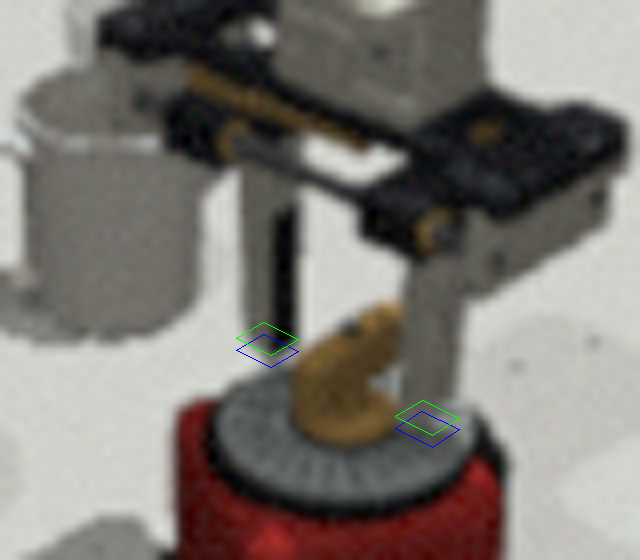

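The tips match the overlay for an offset of about 39 mm, so their true height is about 0.114. They sit on either side of the bar, which is at (345,370), and clear of the washer. I'll go 2.5 mm lower and close.

```bash
python3 -m handwheel '[{"delta_pos":[0,0,-0.1],"rot":[0,0,0],"gripper":50},{"delta_pos":[0,0,-0.1],"rot":[0,0,0],"gripper":40},{"delta_pos":[0,0,-0.1],"rot":[0,0,0],"gripper":30},{"delta_pos":[0,0,-0.1],"rot":[0,0,0],"gripper":24},{"delta_pos":[0,0,-0.1],"rot":[0,0,0],"gripper":20},{"delta_pos":[0,0,-0.1],"rot":[0,0,0],"gripper":18},{"delta_pos":[0,0,-0.1],"rot":[0,0,0],"gripper":16},{"delta_pos":[0,0,-0.1],"rot":[0,0,0],"gripper":14},{"delta_pos":[0,0,-0.1],"rot":[0,0,0],"gripper":12},{"delta_pos":[0,0,-0.1],"rot":[0,0,0],"gripper":8}]'
python3 -m handwheel '[{"delta_pos":[0,0,0],"rot":[0,0,0],"gripper":5},{"delta_pos":[0,0,0],"rot":[0,0,0],"gripper":5},{"delta_pos":[0,0,0],"rot":[0,0,0],"gripper":5},{"delta_pos":[0,0,0],"rot":[0,0,0],"gripper":5}]'
python3 -c "
from h import *
s=read_state();print(s['contact_force'],s['torque'],s['gripper_force'])"
```

```text
t: 7.4
tcp_pos: [0.5278, -0.3186, 0.098]
orientation: [0.852, 0.523, -0.0, -0.001]
contact_force: [-5.6, 1.5, 3.6]
grip_width: 0.0137
gripper_force: 29.7
t: 7.8
tcp_pos: [0.5278, -0.3186, 0.098]
orientation: [0.852, 0.523, -0.0, -0.001]
contact_force: [-5.3, 2.4, 4.9]
grip_width: 0.0141
gripper_force: 29.7
[-5.25698479  2.41132926  4.85397383] [0.42584534 0.81097115 0.10570436] 29.66475561261177
```

The bar is held: opening 14 mm, grip 30 N, small side load. Now turning clockwise (negative z) with the rise followed.

```bash
python3 -m handwheel '[{"delta_pos":[0,0,0],"rot":[0,0,-0.2],"gripper":5},{"delta_pos":[0,0,0.01],"rot":[0,0,-0.6],"gripper":5},{"delta_pos":[0,0,0.02],"rot":[0,0,-1.1],"gripper":5},{"delta_pos":[0,0,0.03],"rot":[0,0,-1.6],"gripper":5},{"delta_pos":[0,0,0.04],"rot":[0,0,-2.1],"gripper":5},{"delta_pos":[0,0,0.05],"rot":[0,0,-2.6],"gripper":5},{"delta_pos":[0,0,0.05],"rot":[0,0,-3.1],"gripper":5},{"delta_pos":[0,0,0.06],"rot":[0,0,-3.6],"gripper":5},{"delta_pos":[0,0,0.07],"rot":[0,0,-4],"gripper":5},{"delta_pos":[0,0,0.07],"rot":[0,0,-4],"gripper":5}]'
python3 -c "
from h import *
s=read_state();print(s['torque'],s['joint_pos'])"
```

```text
t: 8.8
tcp_pos: [0.5276, -0.3183, 0.0997]
orientation: [0.964, 0.267, -0.001, -0.001]
contact_force: [-5.9, 2.9, 4.9]
grip_width: 0.0138
gripper_force: 29.7
[0.61108404 1.12331424 0.06366655] [-6.26048848e-01  2.46096446e-01  1.55404167e+00 -3.55566799e-05
  1.34347139e+00  4.03703860e-01]
```

```bash
python3 -m handwheel '[{"delta_pos":[0,0,0],"rot":[0,0,-0.3],"gripper":5},{"delta_pos":[0,0,0.01],"rot":[0,0,-0.8],"gripper":5},{"delta_pos":[0,0,0.02],"rot":[0,0,-1.3],"gripper":5},{"delta_pos":[0,0,0.03],"rot":[0,0,-1.8],"gripper":5},{"delta_pos":[0,0,0.04],"rot":[0,0,-2.3],"gripper":5},{"delta_pos":[0,0,0.05],"rot":[0,0,-2.8],"gripper":5},{"delta_pos":[0,0,0.06],"rot":[0,0,-3.3],"gripper":5},{"delta_pos":[0,0,0.07],"rot":[0,0,-3.8],"gripper":5},{"delta_pos":[0,0,0.07],"rot":[0,0,-4.2],"gripper":5},{"delta_pos":[0,0,0.07],"rot":[0,0,-4.2],"gripper":5}]'
python3 -c "
from h import *
s=read_state();print(s['torque'])"
python3 -m handwheel '[{"delta_pos":[0,0,0],"rot":[0,0,-0.2],"gripper":5},{"delta_pos":[0,0,0.01],"rot":[0,0,-0.4],"gripper":5},{"delta_pos":[0,0,0.01],"rot":[0,0,-0.6],"gripper":5},{"delta_pos":[0,0,0.02],"rot":[0,0,-0.8],"gripper":5},{"delta_pos":[0,0,0.02],"rot":[0,0,-0.8],"gripper":5}]'
python3 -c "
from h import *
s=read_state();print(s['torque'])"
```

```text
t: 9.8
tcp_pos: [0.5275, -0.318, 0.1015]
orientation: [1.0, -0.023, -0.001, -0.001]
contact_force: [-7.2, 5.4, 5.6]
grip_width: 0.0139
gripper_force: 29.7
[ 0.92499944  1.19583502 -0.01635725]
t: 10.3
tcp_pos: [0.5275, -0.3179, 0.1018]
orientation: [0.997, -0.078, -0.001, -0.001]
contact_force: [-6.3, 4.7, 4.6]
grip_width: 0.0141
gripper_force: 29.7
[0.92247619 1.08965998 0.01753714]
```

That is 72° turned with no sign of the stop yet. I'll creep on and watch the torque.

```bash
for i in 1 2; do python3 -m handwheel '[{"delta_pos":[0,0,0],"rot":[0,0,-0.15],"gripper":5},{"delta_pos":[0,0,0.01],"rot":[0,0,-0.3],"gripper":5},{"delta_pos":[0,0,0.01],"rot":[0,0,-0.3],"gripper":5}]' | grep -E "orient|force"
python3 -c "
from h import *
s=read_state();print(s['torque'])"; done
```

```text
orientation: [0.995, -0.099, -0.001, -0.001]
contact_force: [-5.5, 4.7, 4.6]
gripper_force: 29.7
[0.88806954 1.01626983 0.10854357]
orientation: [0.993, -0.119, -0.001, -0.001]
contact_force: [-4.7, 5.1, 2.3]
gripper_force: 30.3
[0.77414126 0.86475802 0.41548132]
```

The torque rose to 0.42 N m, so the nut is at its stop. I'll open, lift straight up and check.

```bash
python3 -m handwheel '[{"delta_pos":[0,0,0],"rot":[0,0,0],"gripper":20},{"delta_pos":[0,0,0],"rot":[0,0,0],"gripper":40},{"delta_pos":[0,0,0],"rot":[0,0,0],"gripper":60},{"delta_pos":[0,0,0],"rot":[0,0,0],"gripper":60},{"delta_pos":[0,0,0],"rot":[0,0,0],"gripper":60},{"delta_pos":[0,0,0],"rot":[0,0,0],"gripper":60}]'
python3 -m handwheel '[{"delta_pos":[0,0,0.3],"rot":[0,0,0],"gripper":60},{"delta_pos":[0,0,0.8],"rot":[0,0,0],"gripper":60},{"delta_pos":[0,0,1.5],"rot":[0,0,0],"gripper":60},{"delta_pos":[0,0,2.3],"rot":[0,0,0],"gripper":60},{"delta_pos":[0,0,3.1],"rot":[0,0,0],"gripper":60},{"delta_pos":[0,0,3.7],"rot":[0,0,0],"gripper":60},{"delta_pos":[0,0,4],"rot":[0,0,0],"gripper":60},{"delta_pos":[0,0,4],"rot":[0,0,0],"gripper":60},{"delta_pos":[0,0,4],"rot":[0,0,0],"gripper":60}]'
python3 - <<'E'
from h import *
im={"side":read_camera("side")}
for lo,hi in((-40,20),(40,85)):
    fit(im,[(.52,.535),(-.328,-.31),(.127,.131),(np.radians(lo),np.radians(hi))])
s=read_state();print(s["t"],s["tcp_pos"],s["contact_force"],np.abs(s["joint_vel"]).max())
E
```

```text
t: 11.5
tcp_pos: [0.5284, -0.319, 0.1026]
orientation: [0.993, -0.119, 0.0, 0.0]
contact_force: [-0.2, -0.2, -0.4]
grip_width: 0.0552
gripper_force: 0.0
t: 12.4
tcp_pos: [0.5281, -0.3187, 0.2019]
orientation: [0.993, -0.119, -0.0, -0.0]
contact_force: [0.2, -0.1, 0.2]
grip_width: 0.0603
gripper_force: 0.0
['side'] [ 0.5294 -0.3229  0.127  -0.5898] -33.8 0.183
['side'] [ 0.5288 -0.323   0.1277  0.6999] 40.1 0.299
12.45 [ 0.52785601 -0.3185067   0.20129522] [-1.12332584  0.32323285 -0.7312706 ] 0.00777561702298412
```

The nut has clearly turned clockwise: the silhouette fits the turned pose much better, although this rough fit can't give the exact angle. The nut was held at 14 mm for the whole 77° up to the torque rise at the stop, and the arm is now clear. Handing in.

```bash
python3 -c "
from workcell import *
print(finish_job())"
```

```text
the job is handed in; nothing more can be done
None
```

I turned the brass burr nut about 77° clockwise until the torque rose at its stop, let go, lifted clear without going near the black nut, and handed the job in; no verdict came back.

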